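# Find the full tin by heft and hold it up

### The job

Packing up the camp kitchen: of the three identical closed tins on the wooden board, one is still full and the other two are nearly empty. Lift each tin clear of the board in turn, going from the robot's left to its right, to feel its weight, and stand it back upright on the board before taking the next; then hold the heaviest one up in the gripper, upright and still, about 15 cm above the board, with the other two standing on the board. Finish while still holding it; do not tip any tin over and leave the mug, flask and carton where they are.

Things in the scene. Friction and masses are not known exactly. Their poses are not given: they have to be found in the camera images.
- board: fixed flat wooden serving board lying on the table, 130 mm (its x) by 380 mm (its y, along the row of tins) and 18 mm thick. Origin at the centre of its underside, on the table; z up
- tin_left: closed plain metal tin, round, 62 mm in diameter, 110 mm tall, smooth straight rigid side, stands upright on the board. Origin at the centre of its underside, z up. The three look alike; each weighs 0.2 to 0.75 kg and one, in any place, is at least 0.25 kg heavier than the others; its load may shift 1 to 2 mm. Starts at the robot's left (+y) end of the row
- tin_middle: closed plain metal tin, round, 62 mm in diameter, 110 mm tall, smooth straight rigid side, stands upright on the board. Origin at the centre of its underside, z up. The three look alike; each weighs 0.2 to 0.75 kg and one, in any place, is at least 0.25 kg heavier than the others; its load may shift 1 to 2 mm. Starts mid-row, 105 to 145 mm from its neighbours along the row
- tin_right: closed plain metal tin, round, 62 mm in diameter, 110 mm tall, smooth straight rigid side, stands upright on the board. Origin at the centre of its underside, z up. The three look alike; each weighs 0.2 to 0.75 kg and one, in any place, is at least 0.25 kg heavier than the others; its load may shift 1 to 2 mm. Starts at the robot's right (-y) end of the row
- mug: white mug, 76 mm in diameter, 80 mm tall, with a handle; bystander on the table to the left. Origin at the centre of its underside
- flask: steel flask, 68 mm in diameter, 140 mm tall; bystander on the table to the right. Origin at the centre of its underside
- carton: small cardboard carton 60 x 160 x 50 mm; bystander on the table to the right, beyond the flask. Origin at the centre of its underside

How it is judged (in metres and radians):
On the way, in this order (a step that is already met when the one before it is completed fails the run):
1. the left tin is lifted clear of the board by the gripper, the other two standing on it (z of tin_left in the frame of board above 0.028 m and contact force between tin_left and board below 0.1 N and contact force between tin_left and the fingers above 0.5 N and contact force between each of tin_middle, tin_right and board above 0.8 N and angle between each of tin_middle, tin_right's own z axis and vertical below 0.15 rad and contact force between each of tin_middle, tin_right and the fingers below 0.2 N), for 0.2 s.
2. the middle tin is lifted clear, the other two standing on the board (z of tin_middle in the frame of board above 0.028 m and contact force between tin_middle and board below 0.1 N and contact force between tin_middle and the fingers above 0.5 N and contact force between each of tin_left, tin_right and board above 0.8 N and angle between each of tin_left, tin_right's own z axis and vertical below 0.15 rad and contact force between each of tin_left, tin_right and the fingers below 0.2 N), for 0.2 s.
3. the right tin is lifted clear, the other two standing on the board (z of tin_right in the frame of board above 0.028 m and contact force between tin_right and board below 0.1 N and contact force between tin_right and the fingers above 0.5 N and contact force between each of tin_left, tin_middle and board above 0.8 N and angle between each of tin_left, tin_middle's own z axis and vertical below 0.15 rad and contact force between each of tin_left, tin_middle and the fingers below 0.2 N), for 0.2 s.
At the end, for the whole second after the job is handed in: the heaviest tin is held still by the fingers alone, its underside at least 80 mm above the board's top, within 0.25 rad of upright; the other two stand upright (0.15 rad) and released on the board, each pressing on it with less than 4 N, which only the light tins do (the full tin weighs over 5 N) (((z of tin_left in the frame of board above 0.098 m and angle between tin_left's own z axis and vertical below 0.25 rad and linear speed of tin_left below 0.03 m/s and contact force between tin_left and the fingers above 0.5 N and contact force between tin_left and board below 0.1 N and contact force between tin_left and tin_middle below 0.1 N and contact force between tin_left and tin_right below 0.1 N and contact force between tin_left and mug below 0.1 N and contact force between tin_left and flask below 0.1 N and contact force between tin_left and carton below 0.1 N and contact force between tin_middle and board between 0.8 and 4 N and angle between each of tin_middle, tin_right's own z axis and vertical below 0.15 rad and contact force between each of tin_middle, tin_right and the fingers below 0.2 N and linear speed of each of tin_middle, tin_right below 0.02 m/s and contact force between tin_right and board between 0.8 and 4 N) or (z of tin_middle in the frame of board above 0.098 m and angle between tin_middle's own z axis and vertical below 0.25 rad and linear speed of tin_middle below 0.03 m/s and contact force between tin_middle and the fingers above 0.5 N and contact force between tin_middle and board below 0.1 N and contact force between tin_middle and tin_left below 0.1 N and contact force between tin_middle and tin_right below 0.1 N and contact force between tin_middle and mug below 0.1 N and contact force between tin_middle and flask below 0.1 N and contact force between tin_middle and carton below 0.1 N and contact force between tin_left and board between 0.8 and 4 N and angle between each of tin_left, tin_right's own z axis and vertical below 0.15 rad and contact force between each of tin_left, tin_right and the fingers below 0.2 N and linear speed of each of tin_left, tin_right below 0.02 m/s and contact force between tin_right and board between 0.8 and 4 N) or (z of tin_right in the frame of board above 0.098 m and angle between tin_right's own z axis and vertical below 0.25 rad and linear speed of tin_right below 0.03 m/s and contact force between tin_right and the fingers above 0.5 N and contact force between tin_right and board below 0.1 N and contact force between tin_right and tin_left below 0.1 N and contact force between tin_right and tin_middle below 0.1 N and contact force between tin_right and mug below 0.1 N and contact force between tin_right and flask below 0.1 N and contact force between tin_right and carton below 0.1 N and contact force between tin_left and board between 0.8 and 4 N and angle between each of tin_left, tin_middle's own z axis and vertical below 0.15 rad and contact force between each of tin_left, tin_middle and the fingers below 0.2 N and linear speed of each of tin_left, tin_middle below 0.02 m/s and contact force between tin_middle and board between 0.8 and 4 N))); the arm keeps its last pose, push and grip.
It fails at once if a tin is tipped over (angle between any of tin_left, tin_middle, tin_right's own z axis and vertical above 0.6 rad).
It fails at once if a bystander is pushed away or knocked over (distance of any of mug, flask, carton from where it was at the start of the episode above 0.03 m or angle between any of mug, flask, carton's own z axis and vertical above 0.5 rad).
It also fails if it takes over 69 s, if anything falls off the work surface, if the arm or the gripper's body presses on something with over 40 N, if the wrist force passes 120 N, or if a joint passes its speed limit or range.

### The arm

A 6-joint arm with a two-finger parallel gripper is mounted at the origin on the work surface. World frame = base frame: x ahead of the robot, y to its left, z up, the work surface at z = 0. Lengths are in mm, angles in rad, forces in N, time in s.
With the tool pointing down it reaches from about 400 to 825 mm from the base axis. Payload 7 kg.
Tool frame: the origin (TCP) lies midway between the tips of the shut fingers; the grasp point (between the pads) lies behind it (grip_depth is the y of the grasp point in the tool frame, in mm); y points along the fingers, x is the direction in which the jaws open and shut, and the axes are right-handed (so a half turn about y gives the same grasp; the last joint's range is limited). The gripper opens to 88 mm and grips with 3 to 60 N. Pads are 19 mm wide; open, the fingers measure 130 mm over their backs; the gripper's body (78 mm by 193 mm) begins 47 mm behind the grasp point.
Start: joints at [-0.901, 0.359, 0.012, 0, -1.224, -0.288], TCP at [251.471, -626.384, 226.561] pointing down, gripper open.
Joint ranges: [-3.07, 3.07], [-1.43, 2.12], [-1.02, 1.25], [-3.03, 1.67], [-3.05, -0], [-3.03, 3.03]. Speed limits (rad/s): [2.39, 2.39, 3.01, 3.14, 3.14, 3.14].

### API

Orientations are given as a unit quaternion [x, y, z, w].
In Python, from station import * gives the robot as it stands.
- The arm moves only by the tool servo_tool, never from a script. Its argument "rows" is a list of rows, each a list of 3 entries, a list of its own where there are three numbers: the shift along the tool's x, y, z in mm, then the turn, a rotation vector about the tool's x, y, z in rad, then the finger opening in mm, from 0 to 87.6. In form: [[[dx, dy, dz], [rx, ry, rz], gripper], ...]. A call has 1 to 12 rows; each row shifts and turns the commanded pose from where the row before left it, along the tool's axes as they then stand; what a row does not reach is not made up. A row lasts 1/10 s, in which the tool goes at most 50 mm and 8.59 degrees, less where a joint would pass 70% of its speed; a pose out of reach is approached as far as the arm can. A call is refused whole if a number of a shift passes 50 or a number of a turn 0.15, either way. A call with a gripper value outside its range is refused whole. The fingers move at their own pace and stop on an object; "grip_force" is the grip in N (left out, the last holds). Time passes only in rows, so rows that do not move let the fingers close. It gives the time, the measured TCP pose, the force and the opening at its end, in the units of the state.
- state(): the state, without advancing time (a new reading comes with each control period).
- read_camera(name): name is "scene" or "top"; returns a dict with "img" (420x560x3 uint8, red, green, blue), "K" (3x3 intrinsics, pixels), "D" ([k1, k2, p1, p2, k3] as OpenCV has them; the pictures are not rectified), "origin" and "attitude" of the camera in the world. Camera axes: x right, y down, z forward; pixel columns grow to the right and rows downward; lengths in mm; the calibration is good to about 2 mm. A picture is of the moment at which its call begins. There is no depth.
- finish_job(): hands the job in, once; it reports no verdict.
Trained networks look in a picture, given as the dict that the camera call returned (one of the last four; its "shot" number tells which), for a name from the list of things; names that differ only in an ending like _2 or _b are one class to them, and where a whole thing is asked for, a point or a joint stands for the part that bears it (a point fixed in the world has none). Each returns a list of dicts, best first, with "p" (0 to 1); they miss things now and then, are a little off and sometimes report something else, mostly with a low value. They report only what shows in the picture. A call takes as long as a camera call.
- trace(target, picture): "mask" (420x560 bool, what is visible of it) and "uv" ([column, row] in pixels, amid what is visible of it).
- landmark_of(target, picture): "uv" ([column, row] in pixels: a listed point, or the origin of a listed thing).
The state is a dict: "time": time; "q": joint angles; "joint_velocities": joint speeds; "effort": joint torques, N m; "position": TCP position; "eef_rot": TCP orientation; "wrist_force": force on the tool from outside, world axes, zero at the start; "torque": the same for the moment, N m; "grip_width": finger opening in mm.
Only numpy, scipy, OpenCV 4.12 (cv2) and the standard library are available. Lean on these libraries where they do the work, as an engineer would, in place of code of your own. Each camera call takes 0.05 s, during which the arm holds its last target. There are 200 camera calls.

## Working session

There is one attempt and no reset: what is moved stays moved. The work goes in short steps, Python scripts to look and compute and a tool call to move; the robot and the scene stay as the last step left them, time stands still between calls to the robot, and variables do not carry over. Pictures are saved under pics/ and viewed, about 8 in all and at most 12, crops included, and the job is handed in when it is done.

Besides the shell and the picture viewer there is one more tool, called after "Emit:" as a command line: name --argument value ..., lists and objects as JSON in quotes. servo_tool: Moves the arm, as the interface text tells. Its arguments: {"type":"object","properties":{"rows":{"type":"array"},"grip_force":{"type":"number"}},"required":["rows"]}

```bash
mkdir -p pics; ls; cat > h.py <<'E'
from station import *
import numpy as np, cv2
from scipy.spatial.transform import Rotation as R
def rot(a):
    a=np.array(a,float)
    return a if a.shape==(3,3) else R.from_quat(a).as_matrix()
def ray(P,uv):
    u=cv2.undistortPoints(np.array([[uv]],float),np.array(P["K"],float),np.array(P["D"],float))[0,0]
    d=rot(P["attitude"])@np.array([u[0],u[1],1]); return np.array(P["origin"],float),d/np.linalg.norm(d)
def tri(rays):
    A=np.zeros((3,3));b=np.zeros(3)
    for o,d in rays:
        M=np.eye(3)-np.outer(d,d);A+=M;b+=M@o
    return np.linalg.solve(A,b)
def atz(P,uv,z):
    o,d=ray(P,uv); return o+d*(z-o[2])/d[2]
def proj(P,X):
    Rm=rot(P["attitude"]).T; t=-Rm@np.array(P["origin"],float)
    return cv2.projectPoints(np.array(X,float).reshape(-1,3),cv2.Rodrigues(Rm)[0],t,np.array(P["K"],float),np.array(P["D"],float))[0][:,0]
E
python3 - <<'E'
from h import *
s=state(); print(s); 
import station; print([k for k in dir(station) if k[0]!='_'])
ps={}
for n in("scene","top"):
    p=read_camera(n);ps[n]=p;cv2.imwrite(f"pics/{n}1.png",p["img"][:,:,::-1]);print(n,p["origin"],p["attitude"],p["D"])
    for t in("tin_left","tin_middle","tin_right","mug","flask","carton","board"):
        for r in landmark_of(t,p)[:4]: print(t,np.round(r["uv"],1),round(r["p"],2),np.round(atz(p,r["uv"],0 if t in("mug","flask","carton","board") else 18),0))
        for r in trace(t,p)[:4]: 
            v,u=np.nonzero(r["mask"]); print("   tr",np.round(r["uv"],1),round(r["p"],2),u.min(),u.max(),v.min(),v.max())
E
```

```text
pics
{'time': 0.0, 'q': array([-9.00887655e-01,  3.59392878e-01,  1.10605927e-02, -3.36901361e-04,
       -1.22407576e+00, -2.88116148e-01]), 'joint_velocities': array([-0.00023474, -0.00053496,  0.00026901, -0.00032084, -0.00086969,
       -0.0002838 ]), 'effort': array([ 1.01296533e-03, -5.82719600e+01,  2.93048805e+01,  6.99729055e+00,
        6.71991846e-03, -1.97855657e-04]), 'position': array([ 251.29923508, -625.96107073,  225.62194034]), 'eef_rot': array([ 0.39557177,  0.58604249, -0.5854852 , -0.3965908 ]), 'wrist_force': array([ 0.3616304 , -0.30796851,  0.60878975]), 'torque': array([-0.01294622, -0.01167969, -0.0112384 ]), 'grip_width': 87.28385219545555}
['MotionError', 'finish_job', 'grip_depth', 'landmark_of', 'read_camera', 'state', 'trace']
scene [1203.99459522 -897.33705147  802.00955944] [ 0.83903199  0.272973   -0.1569315  -0.44371563] [-0.08438785  0.          0.          0.          0.        ]
tin_left [318.4 196.8] 0.89 [551. 171.  18.]
   tr [313. 183.] 0.79 307 326 164 200
tin_middle [296.2 212. ] 0.96 [541.  49.  18.]
   tr [294.7 192.1] 0.8 285 304 178 214
[... 697 characters left out ...]
8 211 233 196 220
   tr [130.6 237.9] 0.17 111 144 227 250
tin_middle [256.5 214.2] 0.76 [531.  56.  18.]
tin_middle [299.  216.9] 0.22 [520. -88.  18.]
   tr [261.  211.7] 0.66 247 268 198 221
   tr [262.  216.2] 0.39 203 317 188 237
tin_right [297.2 214.9] 0.87 [527. -82.  18.]
   tr [300.7 212.5] 0.65 288 308 204 227
mug [131.5 242.4] 0.85 [440. 486.  -0.]
   tr [130.2 237.9] 0.63 113 145 227 249
flask [415.2 237.7] 0.69 [ 446. -486.    0.]
   tr [420.  234.9] 0.63 402 431 225 247
carton [394.8 189.9] 0.66 [ 614. -424.    0.]
carton [132.5 238.6] 0.39 [453. 483.   0.]
   tr [398.4 188.9] 0.66 372 422 174 200
board [255.9 214.6] 0.7 [532.  58.   0.]
   tr [264.8 214.4] 0.69 203 317 188 237
```

```bash
python3 - <<'E'
import cv2,numpy as np
a=cv2.imread("pics/top1.png")[180:245,190:330];b=cv2.imread("pics/scene1.png")[150:260,230:350]
a=cv2.resize(a,(798,370),interpolation=cv2.INTER_CUBIC)
cv2.imwrite("pics/top1c.png",a)
cv2.imwrite("pics/scene1c.png",cv2.resize(b,(650,596),interpolation=cv2.INTER_CUBIC))
E
```

```text
(no output)
```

View pics/top1c.png

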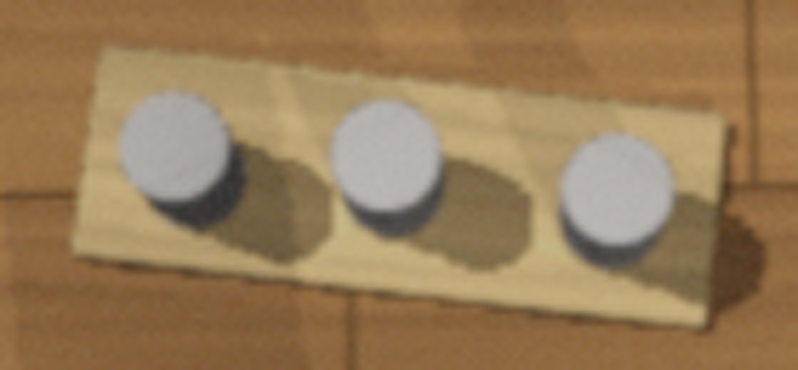

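View pics/scene1c.png

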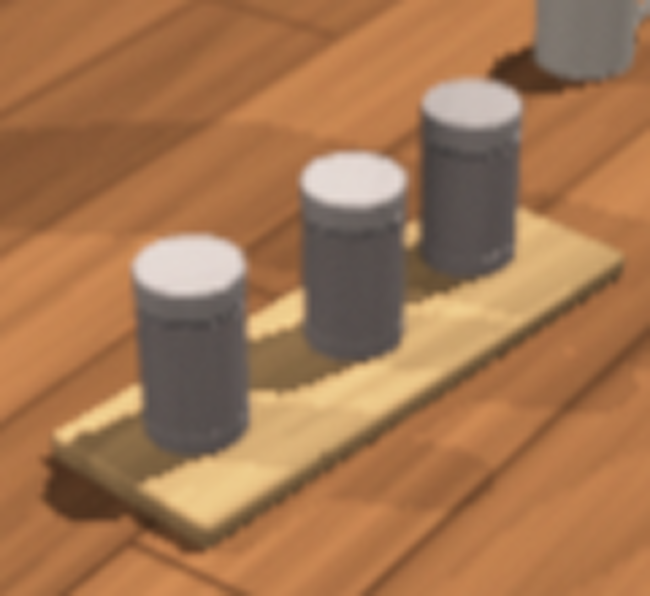

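The top crop shows three lids at about (220.7, 205.8), (257.7, 207.2), (298.2, 213.3) in full-picture pixels. The board is turned slightly, and all three tins stand upright. I'll segment the lids and triangulate them from both views.

```bash
python3 - <<'E'
from h import *
print("depth",grip_depth)
C={}
for n,(x0,x1,y0,y1) in {"top":(190,330,180,245),"scene":(230,350,160,245)}.items():
    p=read_camera(n); im=p["img"][y0:y1,x0:x1]; big=cv2.resize(im,None,fx=8,fy=8,interpolation=cv2.INTER_CUBIC)
    h=cv2.cvtColor(big,cv2.COLOR_RGB2HSV); m=((h[...,1]<40)&(h[...,2]>150)).astype(np.uint8)
    k,l,st,ce=cv2.connectedComponentsWithStats(m)
    L=[((ce[i]+.5)/8-.5+[x0,y0],st[i]) for i in range(1,k) if st[i,4]>2000]
    L.sort(key=lambda a:a[0][0]*(1 if n=="top" else -1)); 
    for c in L: print(n,c[0].round(2),c[1][2:]/np.array([8,8,64]))
    C[n]=(p,[c[0] for c in L])
    if n=="top":
        b=((h[...,0]>18)&(h[...,0]<35)&(h[...,1]>50)).astype(np.uint8)
T,S=C["top"],C["scene"]
for a,b in zip(T[1],S[1]):
    X=tri([ray(T[0],a),ray(S[0],b)]); g=[np.linalg.norm(np.cross(d,X-o)) for o,d in (ray(T[0],a),ray(S[0],b))]
    print("tri",X.round(1),"gap",np.round(g,1),"top@128",atz(T[0],a,128).round(1),"scene@128",atz(S[0],b,128).round(1))
# board corners from full-picture crop
for c in ((103,45),(725,112),(707,328),(73,252)):
    print("corner@18",atz(T[0],(190-.5+c[0]/5.7,180-.5+c[1]/5.69),18).round(0))
s=state();print(s["position"].round(1),rot(s["eef_rot"]).round(3))
E
```

```text
depth -18.8
top [219.8  205.05] [ 18.625  18.125 267.   ]
top [257.07 206.76] [ 19.5       19.       284.921875]
top [297.8  212.69] [ 19.625     19.       287.515625]
scene [316.91 169.  ] [ 17.375      8.125    113.390625]
scene [294.8  183.08] [ 18.375      9.875    146.421875]
scene [264.45 199.03] [ 19.875    10.75    171.71875]
tri [543.4 167.6 126.7] gap [0.1 0.1] top@128 [543.1 167.4 128. ] scene@128 [544.7 165.7 128. ]
tri [536.4  49.2 126.8] gap [0.1 0.1] top@128 [536.3  49.2 128. ] scene@128 [537.6  47.4 128. ]
tri [516.  -79.3 126.6] gap [0.2 0.2] top@128 [515.9 -79.1 128. ] scene@128 [517.4 -81.1 128. ]
corner@18 [626. 223.  18.]
corner@18 [ 580. -149.   18.]
corner@18 [ 451. -136.   18.]
corner@18 [500. 239.  18.]
[ 251.5 -626.4  226.5] [[-0.373 -0.    -0.928]
 [ 0.928  0.    -0.373]
 [ 0.    -1.     0.   ]]
```

Triangulated lid tops are at z ≈ 127, against 128 expected. Tins are at about L (543.5, 167), M (536.5, 49) and R (516, −79.5), with gaps of 118 and 130 mm, which fits the text. I'll move above the left tin and use jaws along world x, across the row.

Emit:
servo_tool --rows '[[[31.4,0,-28.3],[0,0,0],87.6],[[31.4,0,-28.3],[0,0,0],87.6],[[31.4,0,-28.3],[0,0,0],87.6],[[31.4,0,-28.3],[0,0,0],87.6],[[31.4,0,-28.3],[0,0,0],87.6],[[31.4,0,-28.3],[0,0,0],87.6],[[31.4,0,-28.3],[0,0,0],87.6],[[31.4,0,-28.3],[0,0,0],87.6],[[31.4,0,-28.3],[0,0,0],87.6],[[31.4,0,-28.3],[0,0,0],87.6]]'

```text
time: 2.6
position: [397.4, -228.0, 226.9]
eef_rot: [0.396, 0.586, -0.586, -0.396]
wrist_force: [1.9, -0.3, 0.6]
grip_width: 87.7
```

Emit:
servo_tool --rows '[[[31.4,0,-28.3],[0,0,0],87.6],[[31.4,0,-28.3],[0,0,0],87.6],[[31.4,0,-28.3],[0,0,0],87.6],[[31.4,0,-28.3],[0,0,0],87.6],[[31.4,0,-28.3],[0,0,0],87.6],[[31.4,0,-28.3],[0,0,0],87.6],[[31.4,0,-28.3],[0,0,0],87.6],[[31.4,0,-28.3],[0,0,0],87.6],[[31.4,0,-28.3],[0,0,0],87.6],[[31.4,0,-28.3],[0,0,0],87.6],[[0,0,0],[0,0,0],87.6]]'

```text
time: 3.7
position: [544.2, 171.3, 225.9]
eef_rot: [0.395, 0.586, -0.586, -0.395]
wrist_force: [0.2, -0.5, -1.1]
grip_width: 87.7
```

Emit:
servo_tool --rows '[[[0,0,0],[0,-0.14,0],87.6],[[0,0,0],[0,-0.14,0],87.6],[[0,0,0],[0,-0.14,0],87.6],[[0,0,0],[0,-0.14,0],87.6],[[0,0,0],[0,-0.14,0],87.6],[[0,0,0],[0,-0.14,0],87.6],[[0,0,0],[0,-0.14,0],87.6],[[0,0,0],[0,-0.14,0],87.6],[[0,0,0],[0,-0.0686,0],87.6],[[0,0,0],[0,0,0],87.6],[[0,0,0],[0,0,0],87.6]]'

```text
time: 4.8
position: [542.7, 167.0, 226.7]
eef_rot: [0.001, 0.707, -0.707, -0.001]
wrist_force: [0.0, 0.4, 0.4]
grip_width: 87.8
```

```bash
python3 - <<'E'
from h import *
s=state();print(s["time"],s["position"].round(1),rot(s["eef_rot"]).round(3),s["q"].round(2),s["wrist_force"])
E
```

```text
4.8 [542.7 167.  226.7] [[-1.     0.    -0.003]
 [ 0.003  0.    -1.   ]
 [-0.    -1.    -0.   ]] [ 0.64  0.18 -0.23  0.   -1.16 -0.65] [0.01761561 0.35040823 0.40799659]
```

Emit:
servo_tool --rows '[[[0,19,0],[0,0,0],87.6],[[0,19,0],[0,0,0],87.6],[[0,19,0],[0,0,0],87.6],[[0,19,0],[0,0,0],87.6],[[0,19,0],[0,0,0],87.6],[[0,19,0],[0,0,0],87.6],[[0,19,0],[0,0,0],87.6],[[0,19,0],[0,0,0],87.6],[[0,0,0],[0,0,0],87.6],[[0,0,0],[0,0,0],87.6]]'

```text
time: 5.8
position: [542.9, 167.2, 74.8]
eef_rot: [-0.0, -0.707, 0.707, 0.001]
wrist_force: [0.3, 0.1, 1.0]
grip_width: 87.5
```

```bash
python3 - <<'E'
from h import *
p=read_camera("scene");cv2.imwrite("pics/s2.png",cv2.resize(p["img"][120:250,240:380],(646,600),interpolation=cv2.INTER_CUBIC)[:,:,::-1])
s=state();print(s["position"],s["wrist_force"])
E
```

```text
[543.2799895  167.48682103  75.42393582] [0.00625098 0.69727715 0.5814892 ]
```

View pics/s2.png

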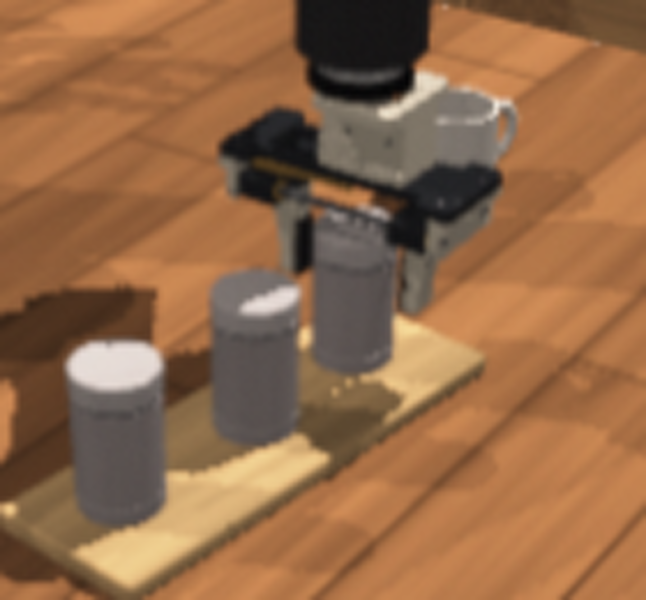

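The picture shows the fingers straddling the left tin at crop (350, 270), with space on both sides and the tin still upright. I'll close on it.

Emit:
servo_tool --rows '[[[0,0,0],[0,0,0],78],[[0,0,0],[0,0,0],72],[[0,0,0],[0,0,0],68],[[0,0,0],[0,0,0],65],[[0,0,0],[0,0,0],62],[[0,0,0],[0,0,0],58],[[0,0,0],[0,0,0],52],[[0,0,0],[0,0,0],45],[[0,0,0],[0,0,0],45],[[0,0,0],[0,0,0],45]]' --grip_force 40

```text
time: 6.85
position: [542.6, 167.3, 74.7]
eef_rot: [-0.0, -0.707, 0.707, 0.0]
wrist_force: [-2.5, 0.3, 2.9]
grip_width: 61.4
```

Emit:
servo_tool --rows '[[[0,-5,0],[0,0,0],45],[[0,-7,0],[0,0,0],45],[[0,-8,0],[0,0,0],45],[[0,-7,0],[0,0,0],45],[[0,-3,0],[0,0,0],45],[[0,0,0],[0,0,0],45],[[0,0,0],[0,0,0],45],[[0,0,0],[0,0,0],45],[[0,0,0],[0,0,0],45],[[0,0,0],[0,0,0],45]]'

```text
time: 7.85
position: [542.6, 167.2, 104.3]
eef_rot: [-0.0, -0.707, 0.707, 0.0]
wrist_force: [0.6, -0.2, -2.0]
grip_width: 61.7
```

```bash
python3 - <<'E'
from h import *
F=[]
for i in range(4):
    p=read_camera("scene");s=state();F.append(s["wrist_force"])
print(np.array(F).round(2),s["position"],s["grip_width"],s["torque"])
cv2.imwrite("pics/s3.png",cv2.resize(p["img"][120:250,240:380],(646,600),interpolation=cv2.INTER_CUBIC)[:,:,::-1])
E
```

```text
[[ 0.4   0.14 -3.05]
 [ 0.11  0.13 -2.22]
 [ 0.82  0.44 -2.61]
 [ 0.35  0.53 -3.15]] [542.72524541 167.28738646 104.47198064] 61.62834101603998 [ 0.05251322  0.06742152 -0.04550337]
```

View pics/s3.png

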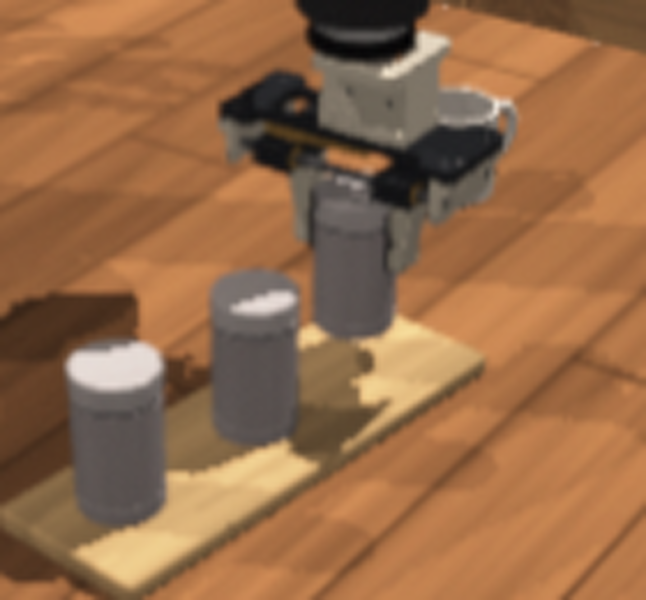

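The left tin hangs clear and upright, with its base at crop (355, 325). The wrist reads about −2.8 N, so it is light. I'll lower and release it.

Emit:
servo_tool --rows '[[[0,7,0],[0,0,0],45],[[0,8,0],[0,0,0],45],[[0,6,0],[0,0,0],45],[[0,4,0],[0,0,0],45],[[0,2,0],[0,0,0],45],[[0,1.5,0],[0,0,0],45],[[0,1,0],[0,0,0],45],[[0,0.5,0],[0,0,0],45],[[0,0,0],[0,0,0],45],[[0,0,0],[0,0,0],45]]'

```text
time: 9.05
position: [542.8, 167.3, 74.7]
eef_rot: [0.0, 0.707, -0.707, -0.0]
wrist_force: [0.9, -0.2, -2.3]
grip_width: 61.6
```

Emit:
servo_tool --rows '[[[0,0,0],[0,0,0],62],[[0,0,0],[0,0,0],64],[[0,0,0],[0,0,0],68],[[0,0,0],[0,0,0],75],[[0,0,0],[0,0,0],84],[[0,0,0],[0,0,0],87.6],[[0,0,0],[0,0,0],87.6],[[0,0,0],[0,0,0],87.6]]'

```text
time: 9.85
position: [542.7, 167.3, 74.6]
eef_rot: [0.0, 0.707, -0.707, -0.0]
wrist_force: [0.7, 0.1, 0.1]
grip_width: 87.2
```

Emit:
servo_tool --rows '[[[0,-10,0],[0,0,0],87.6],[[0,-20,0],[0,0,0],87.6],[[0,-30,0],[0,0,0],87.6],[[0,-30,0],[0,0,0],87.6],[[0,-30,0],[0,0,0],87.6],[[0,-32,0],[0,0,0],87.6],[[1.6,0,29.5],[0,0,0],87.6],[[1.6,0,29.5],[0,0,0],87.6],[[1.6,0,29.5],[0,0,0],87.6],[[1.6,0,29.5],[0,0,0],87.6],[[0,0,0],[0,0,0],87.6],[[0,0,0],[0,0,0],87.6]]'

```text
time: 11.05
position: [536.4, 48.8, 227.4]
eef_rot: [0.001, 0.707, -0.707, -0.0]
wrist_force: [0.1, -0.0, 0.8]
grip_width: 87.5
```

```bash
python3 - <<'E'
from h import *
p=read_camera("scene");s=state();print(s["time"],s["position"],s["wrist_force"])
cv2.imwrite("pics/s4.png",cv2.resize(p["img"][120:250,240:380],(646,600),interpolation=cv2.INTER_CUBIC)[:,:,::-1])
E
```

```text
11.1 [536.44279809  49.32496703 227.21839291] [ 0.32256448 -0.11123762 -0.53407219]
```

View pics/s4.png

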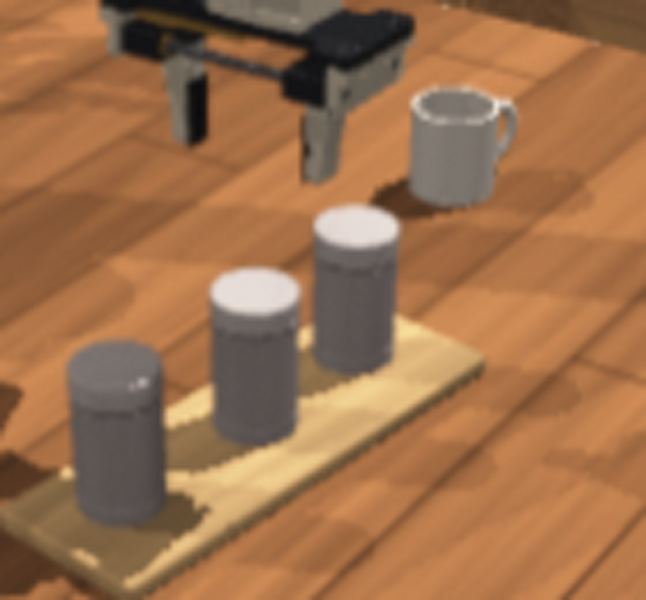

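All three tins are standing, with the left tin back at crop (355, 290) and the gripper above the middle one. The wrist still carried the left tin's weight just before release, so I'll lower the next tins about 1 mm more.

Emit:
servo_tool --rows '[[[0,19,0],[0,0,0],87.6],[[0,19,0],[0,0,0],87.6],[[0,19,0],[0,0,0],87.6],[[0,19,0],[0,0,0],87.6],[[0,19,0],[0,0,0],87.6],[[0,19,0],[0,0,0],87.6],[[0,19,0],[0,0,0],87.6],[[0,19,0],[0,0,0],87.6],[[0,0,0],[0,0,0],87.6],[[0,0,0],[0,0,0],87.6]]'

```text
time: 12.1
position: [536.5, 49.9, 74.8]
eef_rot: [0.0, -0.707, 0.707, -0.0]
wrist_force: [0.3, 0.3, 0.5]
grip_width: 87.6
```

Emit:
servo_tool --rows '[[[0,0,0],[0,0,0],78],[[0,0,0],[0,0,0],72],[[0,0,0],[0,0,0],68],[[0,0,0],[0,0,0],65],[[0,0,0],[0,0,0],62],[[0,0,0],[0,0,0],58],[[0,0,0],[0,0,0],52],[[0,0,0],[0,0,0],45],[[0,0,0],[0,0,0],45],[[0,0,0],[0,0,0],45]]'

```text
time: 13.1
position: [535.9, 49.2, 74.7]
eef_rot: [0.0, -0.707, 0.707, 0.0]
wrist_force: [-4.1, 0.7, 5.7]
grip_width: 61.8
```

Emit:
servo_tool --rows '[[[0,-5,0],[0,0,0],45],[[0,-7,0],[0,0,0],45],[[0,-8,0],[0,0,0],45],[[0,-7,0],[0,0,0],45],[[0,-3,0],[0,0,0],45],[[0,0,0],[0,0,0],45],[[0,0,0],[0,0,0],45],[[0,0,0],[0,0,0],45],[[0,0,0],[0,0,0],45],[[0,0,0],[0,0,0],45]]'

```text
time: 14.1
position: [536.2, 49.2, 104.3]
eef_rot: [-0.0, -0.707, 0.707, 0.0]
wrist_force: [0.1, -0.5, -7.8]
grip_width: 61.4
```

```bash
python3 - <<'E'
from h import *
F=[]
for i in range(4):
    p=read_camera("scene");s=state();F.append(s["wrist_force"])
print(np.array(F).round(2),s["position"],s["grip_width"],s["torque"])
cv2.imwrite("pics/s5.png",cv2.resize(p["img"][120:250,240:380],(646,600),interpolation=cv2.INTER_CUBIC)[:,:,::-1])
E
```

```text
[[ 1.24  0.98 -6.  ]
 [-0.63  0.09 -6.91]
 [ 0.03 -0.58 -5.98]
 [ 0.16  0.57 -7.06]] [536.26915167  49.25873655 104.48768853] 61.78477302907029 [ 0.05522859  0.10998957 -0.02950254]
```

View pics/s5.png

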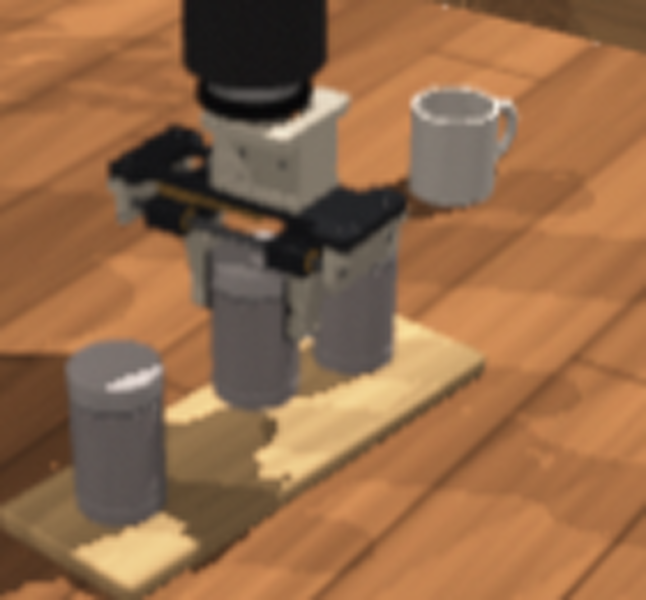

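The middle tin hangs upright at crop (255, 340) and pulls about −6.6 N, so it is likely the full one. I'll set it down and go to the right tin.

Emit:
servo_tool --rows '[[[0,7,0],[0,0,0],45],[[0,8,0],[0,0,0],45],[[0,6,0],[0,0,0],45],[[0,4,0],[0,0,0],45],[[0,2,0],[0,0,0],45],[[0,1.5,0],[0,0,0],45],[[0,1,0],[0,0,0],45],[[0,0.5,0],[0,0,0],45],[[0,0.5,0],[0,0,0],45],[[0,0,0],[0,0,0],45]]'

```text
time: 15.3
position: [536.4, 49.3, 74.7]
eef_rot: [0.0, 0.707, -0.707, 0.0]
wrist_force: [-3.7, 0.4, 1.6]
grip_width: 62.0
```

Emit:
servo_tool --rows '[[[0,0,0],[0,0,0],62],[[0,0,0],[0,0,0],64],[[0,0,0],[0,0,0],68],[[0,0,0],[0,0,0],75],[[0,0,0],[0,0,0],84],[[0,0,0],[0,0,0],87.6],[[0,0,0],[0,0,0],87.6],[[0,0,0],[0,0,0],87.6]]'

```text
time: 16.1
position: [536.3, 49.3, 74.0]
eef_rot: [0.0, 0.707, -0.707, -0.0]
wrist_force: [-0.5, -0.4, 0.2]
grip_width: 87.2
```

Emit:
servo_tool --rows '[[[0,-10,0],[0,0,0],87.6],[[0,-20,0],[0,0,0],87.6],[[0,-30,0],[0,0,0],87.6],[[0,-30,0],[0,0,0],87.6],[[0,-30,0],[0,0,0],87.6],[[0,-32,0],[0,0,0],87.6],[[5,0,32.2],[0,0,0],87.6],[[5,0,32.2],[0,0,0],87.6],[[5,0,32.2],[0,0,0],87.6],[[5,0,32.2],[0,0,0],87.6],[[0,0,0],[0,0,0],87.6],[[0,0,0],[0,0,0],87.6]]'

```text
time: 17.3
position: [516.2, -80.1, 226.8]
eef_rot: [0.001, 0.707, -0.707, -0.0]
wrist_force: [0.8, -0.3, 0.8]
grip_width: 87.6
```

```bash
python3 - <<'E'
from h import *
p=read_camera("scene");s=state();print(s["time"],s["position"],s["wrist_force"])
cv2.imwrite("pics/s6.png",cv2.resize(p["img"][120:250,240:380],(646,600),interpolation=cv2.INTER_CUBIC)[:,:,::-1])
E
```

```text
17.35 [516.32241673 -79.49637003 226.65585739] [-0.9504453   0.45316888 -0.56919916]
```

View pics/s6.png

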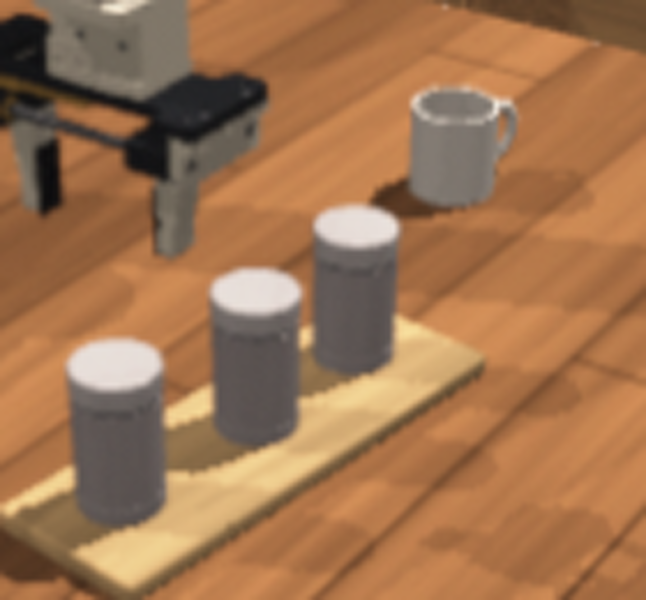

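All three tins are upright, with the middle one back at crop (255, 355) and the gripper above the right tin.

Emit:
servo_tool --rows '[[[0,19,0],[0,0,0],87.6],[[0,19,0],[0,0,0],87.6],[[0,19,0],[0,0,0],87.6],[[0,19,0],[0,0,0],87.6],[[0,19,0],[0,0,0],87.6],[[0,19,0],[0,0,0],87.6],[[0,19,0],[0,0,0],87.6],[[0,18.5,0],[0,0,0],87.6],[[0,0,0],[0,0,0],87.6],[[0,0,0],[0,0,0],87.6]]'

```text
time: 18.35
position: [516.6, -78.8, 74.9]
eef_rot: [0.0, -0.707, 0.707, -0.0]
wrist_force: [0.6, -0.0, 0.5]
grip_width: 87.7
```

Emit:
servo_tool --rows '[[[0,0,0],[0,0,0],78],[[0,0,0],[0,0,0],72],[[0,0,0],[0,0,0],68],[[0,0,0],[0,0,0],65],[[0,0,0],[0,0,0],62],[[0,0,0],[0,0,0],58],[[0,0,0],[0,0,0],52],[[0,0,0],[0,0,0],45],[[0,0,0],[0,0,0],45],[[0,0,0],[0,0,0],45]]'

```text
time: 19.35
position: [515.9, -79.6, 74.7]
eef_rot: [0.0, -0.707, 0.707, 0.0]
wrist_force: [-2.9, 0.4, 5.3]
grip_width: 61.7
```

Emit:
servo_tool --rows '[[[0,-5,0],[0,0,0],45],[[0,-7,0],[0,0,0],45],[[0,-8,0],[0,0,0],45],[[0,-7,0],[0,0,0],45],[[0,-3,0],[0,0,0],45],[[0,0,0],[0,0,0],45],[[0,0,0],[0,0,0],45],[[0,0,0],[0,0,0],45],[[0,0,0],[0,0,0],45],[[0,0,0],[0,0,0],45]]'

```text
time: 20.35
position: [516.1, -79.5, 104.3]
eef_rot: [-0.0, -0.707, 0.707, 0.0]
wrist_force: [-0.3, -0.1, -2.1]
grip_width: 61.4
```

```bash
python3 - <<'E'
from h import *
F=[]
for i in range(4):
    p=read_camera("scene");s=state();F.append(s["wrist_force"])
print(np.array(F).round(2),s["position"],s["grip_width"],s["torque"])
cv2.imwrite("pics/s7.png",cv2.resize(p["img"][120:250,240:380],(646,600),interpolation=cv2.INTER_CUBIC)[:,:,::-1])
E
```

```text
[[-0.35  0.01 -2.26]
 [ 0.91  0.75 -2.08]
 [-0.3  -0.68 -2.82]
 [-0.52  0.54 -2.15]] [516.21299709 -79.53663417 104.50046162] 61.4815331763755 [0.05606476 0.10297574 0.03972712]
```

View pics/s7.png

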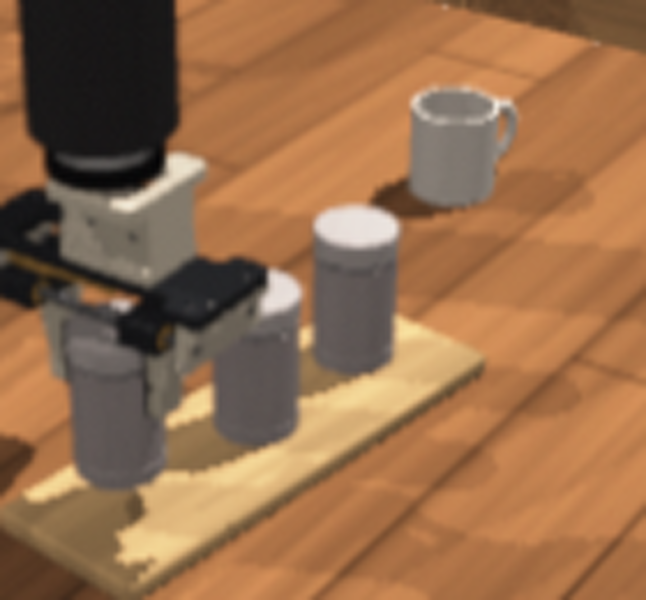

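The right tin hangs upright at crop (115, 410) and pulls about −2.3 N, so it is light and the middle tin is the full one. I'll put this one back and take the middle.

Emit:
servo_tool --rows '[[[0,7,0],[0,0,0],45],[[0,8,0],[0,0,0],45],[[0,6,0],[0,0,0],45],[[0,4,0],[0,0,0],45],[[0,2,0],[0,0,0],45],[[0,1.5,0],[0,0,0],45],[[0,1,0],[0,0,0],45],[[0,0.5,0],[0,0,0],45],[[0,0.5,0],[0,0,0],45],[[0,0,0],[0,0,0],45]]'

```text
time: 21.55
position: [516.4, -79.5, 74.7]
eef_rot: [-0.0, -0.707, 0.707, -0.0]
wrist_force: [-1.4, 1.9, 4.1]
grip_width: 61.3
```

Emit:
servo_tool --rows '[[[0,0,0],[0,0,0],62],[[0,0,0],[0,0,0],64],[[0,0,0],[0,0,0],68],[[0,0,0],[0,0,0],75],[[0,0,0],[0,0,0],84],[[0,0,0],[0,0,0],87.6],[[0,0,0],[0,0,0],87.6],[[0,0,0],[0,0,0],87.6]]'

```text
time: 22.35
position: [516.2, -79.5, 74.0]
eef_rot: [0.0, 0.707, -0.707, -0.0]
wrist_force: [-0.2, -0.7, 0.3]
grip_width: 87.1
```

Emit:
servo_tool --rows '[[[0,-10,0],[0,0,0],87.6],[[0,-20,0],[0,0,0],87.6],[[0,-30,0],[0,0,0],87.6],[[0,-30,0],[0,0,0],87.6],[[0,-30,0],[0,0,0],87.6],[[0,-32,0],[0,0,0],87.6],[[-5,0,-32.2],[0,0,0],87.6],[[-5,0,-32.2],[0,0,0],87.6],[[-5,0,-32.2],[0,0,0],87.6],[[-5,0,-32.2],[0,0,0],87.6],[[0,0,0],[0,0,0],87.6],[[0,0,0],[0,0,0],87.6]]'

```text
time: 23.55
position: [536.2, 49.9, 226.6]
eef_rot: [-0.0, 0.707, -0.707, 0.001]
wrist_force: [-0.5, -0.9, -0.5]
grip_width: 87.5
```

```bash
python3 - <<'E'
from h import *
p=read_camera("scene");s=state();print(s["time"],s["position"],s["wrist_force"])
cv2.imwrite("pics/s8.png",cv2.resize(p["img"][120:250,240:380],(646,600),interpolation=cv2.INTER_CUBIC)[:,:,::-1])
E
```

```text
23.6 [536.1220655   49.27358523 226.50793409] [-0.31131929 -1.32105985 -0.62721615]
```

View pics/s8.png

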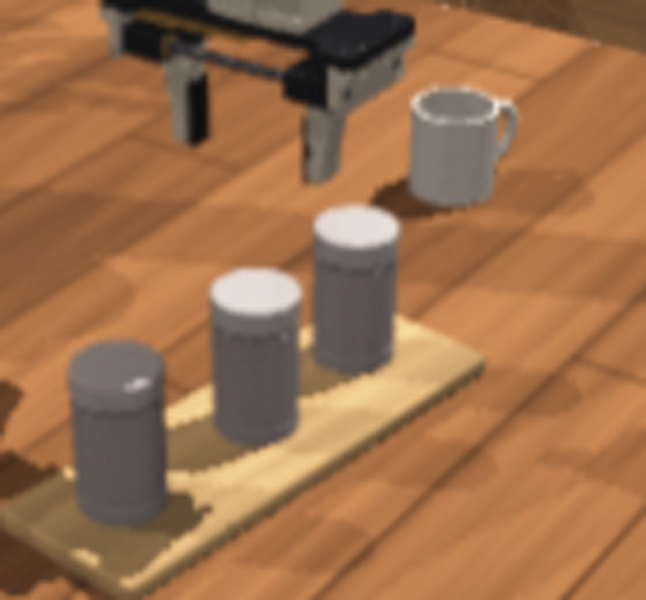

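All three tins are standing, with the right one at crop (118, 430). The gripper is above the middle tin, so I'll take it and lift 150 mm.

Emit:
servo_tool --rows '[[[0,19,0],[0,0,0],87.6],[[0,19,0],[0,0,0],87.6],[[0,19,0],[0,0,0],87.6],[[0,19,0],[0,0,0],87.6],[[0,19,0],[0,0,0],87.6],[[0,19,0],[0,0,0],87.6],[[0,19,0],[0,0,0],87.6],[[0,18.5,0],[0,0,0],87.6],[[0,0,0],[0,0,0],87.6],[[0,0,0],[0,0,0],87.6]]'

```text
time: 24.6
position: [536.4, 48.5, 75.0]
eef_rot: [-0.0, -0.707, 0.707, 0.0]
wrist_force: [0.6, -0.2, 0.8]
grip_width: 87.7
```

Emit:
servo_tool --rows '[[[0,0,0],[0,0,0],78],[[0,0,0],[0,0,0],72],[[0,0,0],[0,0,0],68],[[0,0,0],[0,0,0],65],[[0,0,0],[0,0,0],62],[[0,0,0],[0,0,0],58],[[0,0,0],[0,0,0],52],[[0,0,0],[0,0,0],45],[[0,0,0],[0,0,0],45],[[0,0,0],[0,0,0],45]]'

```text
time: 25.6
position: [536.3, 49.3, 74.7]
eef_rot: [0.0, 0.707, -0.707, -0.0]
wrist_force: [-1.9, 0.3, 4.9]
grip_width: 61.6
```

Emit:
servo_tool --rows '[[[0,-5,0],[0,0,0],45],[[0,-10,0],[0,0,0],45],[[0,-15,0],[0,0,0],45],[[0,-20,0],[0,0,0],45],[[0,-20,0],[0,0,0],45],[[0,-20,0],[0,0,0],45],[[0,-20,0],[0,0,0],45],[[0,-18,0],[0,0,0],45],[[0,-12,0],[0,0,0],45],[[0,-7,0],[0,0,0],45],[[0,-3,0],[0,0,0],45],[[0,0,0],[0,0,0],45]]'

```text
time: 26.8
position: [536.0, 49.3, 224.2]
eef_rot: [0.0, -0.707, 0.707, 0.0]
wrist_force: [0.3, -0.7, -6.2]
grip_width: 61.5
```

Emit:
servo_tool --rows '[[[0,0,0],[0,0,0],45],[[0,0,0],[0,0,0],45],[[0,0,0],[0,0,0],45],[[0,0,0],[0,0,0],45],[[0,0,0],[0,0,0],45],[[0,0,0],[0,0,0],45],[[0,0,0],[0,0,0],45],[[0,0,0],[0,0,0],45],[[0,0,0],[0,0,0],45],[[0,0,0],[0,0,0],45]]'

```text
time: 27.8
position: [536.3, 49.3, 224.6]
eef_rot: [0.0, 0.707, -0.707, -0.0]
wrist_force: [-0.9, -0.4, -6.7]
grip_width: 61.9
```

```bash
python3 - <<'E'
from h import *
F=[]
for i in range(4):
    p=read_camera("scene");s=state();F.append(s["wrist_force"])
print(s["time"],np.mean(F,0).round(2),s["position"],s["grip_width"],np.abs(s["joint_velocities"]).max())
cv2.imwrite("pics/s9.png",cv2.resize(p["img"][90:250,230:380],(562,600),interpolation=cv2.INTER_CUBIC)[:,:,::-1])
E
```

```text
28.0 [ 0.24 -0.06 -6.84] [536.30107315  49.30942918 224.56390125] 61.27429063367055 0.0015692147835659068
```

View pics/s9.png

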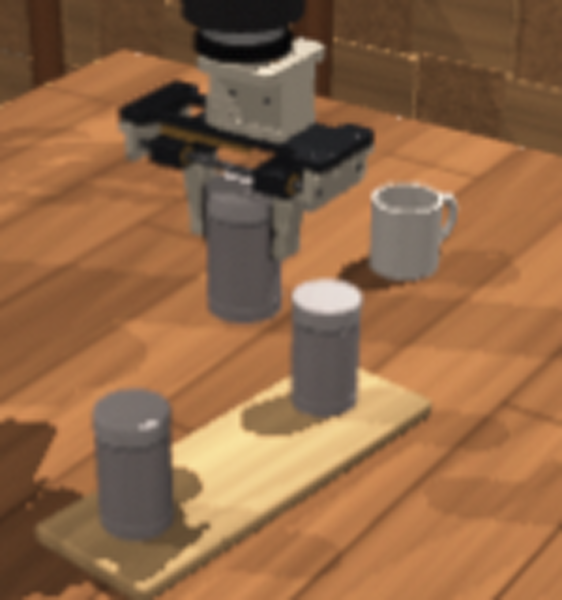

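The middle tin is held upright at crop (243, 250), about 150 mm above the board. The other two stand upright on the board at (133, 465) and (327, 345).

```bash
python3 -c "
from station import *
print(finish_job())"
```

```text
the job is handed in; nothing more can be done
None
```

I lifted the tins one at a time from left to right, set each one back upright, and found the middle tin is the full one. I then picked it up again and handed in the job at 28 s while still holding it; no verdict was reported.

| Tin | Wrist force when lifted |
|---|---|
| left | about −2.8 N |
| middle | about −6.6 N |
| right | about −2.3 N |

**Last checks:**
- **Held tin:** it was still and upright about 150 mm above the board, and the wrist read −6.8 N.
- **Other two tins:** the last picture shows both standing upright on the board, clear of the gripper.
- **Bystanders:** the mug looks unmoved. The flask and carton were outside my later crops, but no move after the start went near them.

**Small disagreements:**
- The two-camera lid heights came out at 127 mm, against 128 mm expected.
- The left tin was still carrying its weight in the gripper when released, so it dropped by under about 1 mm. It stayed upright, and I lowered the later tins slightly further before letting go.

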